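Close the light-tight sample pots with the lids that fit

TASK

Before the room light goes on, close the two open sample pots in the rack, each with the lid of its own size: set the lid over the neck, feel for the spot where it drops between the lugs, push it down against its spring, turn it clockwise to the stop and let go so that it springs up into its locked seat. The third pot is already closed, so the middle-sized lid is a spare: leave it, and everything else on the bench, where it lies, and keep the pots in the rack.

Things in the scene. Friction and masses are not known exactly. Their poses are not given: they have to be found in the camera images.
- rack: grey rack, 92 x 316 x 30 mm, fixed to the bench, long axis y; origin at the centre of its underside; square pockets at y = -105, 0, +105 mm, their floor 4 mm above the bench
- pot_s: Open grey sample pot, narrow neck: square body 62 x 62 x 50 mm high, on it a round neck 22 mm in diameter, 25 mm high. Takes the 40 mm lid. Origin at the centre of its underside, z up. Stands upright in any pocket of the rack; the square pocket (1 mm play) keeps it from turning.
- pot_s_rim (a point): centre of the narrow pot's mouth, 75 mm above its underside. Same on both open pots: the rim tapers in by 3 mm over its last 5 mm; three lugs stand 4.5 mm out from the neck, each spanning 60 deg with gaps of 60 deg between, tops 66 mm above the pot's underside. Seen from above, a lug clockwise from a gap has an entry ridge (2.5 mm deep), then the seat, then the stop wall.
- pot_l: Open grey sample pot, wide neck: square body 62 x 62 x 50 mm high, on it a round neck 44 mm in diameter, 25 mm high. Takes the 62 mm lid. Origin at the centre of its underside, z up. Stands upright in any pocket of the rack; the square pocket (1 mm play) keeps it from turning.
- pot_l_rim (a point): centre of the wide pot's mouth, 75 mm above its underside. Height of a lid's lower edge above the underside of its pot: 66 mm on top of the lugs; 63 mm in the gaps, the liner just touching the rim; 55.3 mm pushed fully down; below 56.5 mm it can turn under the lugs; 59 mm in the locked seat. Turning clockwise on top of the lugs leads to the next gap.
- lid_s: Small black round fluted lid, 40 mm outside diameter, 28.7 mm high (top plate 6, skirt 22.7 deep), lying open side down on the bench at any yaw. Origin at the centre of its lower, open edge, z up. Goes over the narrow neck with 1.5 mm play all round.
- lid_s_top (a point): centre of the small lid's top face. Same in both lids: three tabs inside the lower edge of the skirt, 120 deg apart, 26 deg wide, 3 mm high, hidden from above; their angle to the lid's axes is not given: feel for it. Under the top a liner on a spring bears on the pot's rim: 3 N at first touch, 600 N/m, 7.7 mm travel, about 8 N fully pressed.
- lid_l: Large black round fluted lid, 62 mm outside diameter, 28.7 mm high (top plate 6, skirt 22.7 deep), lying open side down on the bench at any yaw. Origin at the centre of its lower, open edge, z up. Goes over the wide neck with 1.5 mm play all round.
- lid_l_top (a point): centre of the large lid's top face. Locking, both lids: dropped into the gaps (felt as a fall of 3 mm or more), pushed fully down (about 8 N) and turned clockwise from above, about 60 deg from the middle of the gap, the tabs meet the stop walls; let go, the spring lifts the lid into its seat and it holds. Let go short of that, it springs back up or stays too low.
- pot_m: grey sample pot with a middle-sized neck, already closed with its own black 51 mm lid, whose top is 87.7 mm above the origin at the centre of the pot's underside; leave it in its pocket
- lid_m: Middle-sized black round fluted lid, 51 mm outside diameter, 28.7 mm high; a spare that fits neither open pot. Origin at the centre of its lower edge. Leave it where it lies.
- tweezers: steel tweezers lying on the bench, 130 mm long (along x), 8 mm high; origin near the middle, on the bench; leave alone
- tin: low round aluminium tin of sample discs, 56 mm across, 23 mm high; origin at the centre of its underside; leave alone
- wheel: flat black sample wheel (ring with a row of small metal cups), 144 mm across, 7 mm high; origin at the centre of its underside; leave alone
- wash_bottle: white wash bottle with bent spout, 62 mm across, 153 mm high, the spout reaching 60 mm towards its y; origin at the centre of its underside; leave alone
- brush: brush lying on the bench, about 150 mm long, handle to its -x; leave alone
- tape: roll of brown tape lying flat, 84 mm across, 19 mm high; origin at the centre of its underside; leave alone
Mind the look-alikes: they are no part of the job. What is shaped like the lid_s but red or yellow is not meant. What is shaped like the lid_l but green is not meant.

How it is judged:
By the outcome, as a careful person would: the job done as asked, in the order asked, and still so for the second after the job is handed in, with the robot touching nothing.
It also fails if it takes over 72 s, if anything falls off the work surface, if the arm or the gripper's body presses on something with over 40 N, if the wrist force passes 120 N, or if a joint passes its speed limit or range.

ROBOT

A 6-joint arm with a two-finger parallel gripper is mounted at the origin on the work surface. World frame = base frame: x ahead of the robot, y to its left, z up, the work surface at z = 0. Lengths are in m, angles in rad, forces in N, time in s.
With the tool pointing down it reaches from about 0.35 to 0.925 m from the base axis. Payload 6.4 kg.
Tool frame: the origin (TCP) lies at the centre of the arm's flange, where the gripper is bolted on; the fingertips stand 173 mm ahead of it and the grasp point (between the pads) lies 155 mm ahead of it; z points along the fingers, y is the line along which they close (so a half turn about z gives the same grasp; the last joint's range is limited). The gripper opens to 85 mm and grips with 20 to 120 N. Pads are 22 mm wide; open, the fingers measure 114 mm over their backs; the gripper's body (76 mm by 85 mm) begins 54 mm behind the grasp point. The pads swing forward as they close: fully open they stand 13 mm farther back than shut.
Start: joints at [-1.318, 0.245, 1.558, -0, 1.339, -0.174], TCP at [0.269, -0.592, 0.405] pointing down, gripper open.
Joint ranges: [-3.13, 3.13], [-1.02, 2.26], [0.13, 2.54], [-0.95, 4.09], [0.21, 2.88], [-2.74, 2.74]. Speed limits (rad/s): [2.57, 2.57, 3.14, 3.14, 3.14, 3.14].

INTERFACE

Orientations are given as a unit quaternion [w, x, y, z].
In Python, from rig import ctrl, grab_frame, job gives the robot as it stands.
- The arm moves only by the tool move_arm, never from a script. Its argument "motion" is text: rows parted by semicolons, each of 5 numbers parted by spaces: the shift along the tool's x, y, z in m, then the turn about the tool's z in degrees, then the opening, from 0 (shut) to 1 (fully open). A call has 1 to 12 rows; each row is the pose to reach, as a shift and turn from the pose commanded when the call began, along the tool's axes at that moment; what a row does not reach only later rows make up. A row lasts 1/8 s, in which the tool goes at most 62.5 mm and 10.7 degrees, less where a joint would pass 70% of its speed; a pose out of reach is approached as far as the arm can. A call with a gripper value outside its range is refused whole. The fingers move at their own pace and stop on an object; "squeeze" is the grip in N (left out, the last holds). Time passes only in rows, so rows that repeat a pose let the fingers close. It gives the time, the measured TCP pose, the force, the opening and the grip force at its end, in the units of the state.
- ctrl.read_state(): the state, without advancing time (a new reading comes with each control period).
- grab_frame(name): name is "side" or "top" or "wrist"; returns a dict with "pixels" (420x560x3 uint8, red, green, blue), "fx", "fy", "cx", "cy" (pixels), "dist" ([k1, k2, p1, p2, k3] as OpenCV has them; the pictures are not rectified), "R" (3x3) and "t" (3): a world point X has camera coordinates R X + t. Camera axes: x right, y down, z forward; pixel columns grow to the right and rows downward; lengths in m; the calibration is good to about 2 mm. A picture is of the moment at which its call begins. There is no depth.
- job.sign_off(): hands the job in; it is judged then, once.
The state is a dict: "clock": time; "joint_positions": joint angles; "qd": joint speeds; "effort": joint torques, N m; "position": TCP position; "eef_rot": TCP orientation; "contact_force": force on the tool from outside, world axes, zero at the start; "wrist_torque": the same for the moment, N m; "width": opening from 0.0 (shut) to 1.0 (fully open); "finger_force": force on a finger pad.
Only numpy, scipy, OpenCV 4.12 (cv2) and the standard library are available. Lean on these libraries where they do the work, as an engineer would, in place of code of your own. Each camera call takes 0.05 s, during which the arm holds its last target. There are 200 camera calls.

## Working session

There is one attempt and no reset: what is moved stays moved. The work goes in short steps, Python scripts to look and compute and a tool call to move; the robot and the scene stay as the last step left them, time stands still between calls to the robot, and variables do not carry over. Pictures are saved under pics/ and viewed, at most 10 in all, crops included, and the job is handed in when it is done.

Besides the shell and the picture viewer there is one more tool, called after ">>>" as name(argument=value, ...) on one line, values as JSON. move_arm: Moves the arm, as the interface text tells. Its arguments: {"type":"object","properties":{"motion":{"type":"string"},"squeeze":{"type":"number"}},"required":["motion"]}

```bash
mkdir -p pics; ls; python3 - <<'E'
from rig import ctrl, grab_frame
import cv2,numpy as np
for n in ["top","side"]:
    f=grab_frame(n); cv2.imwrite(f"pics/{n}0.png",f["pixels"][:,:,::-1]); print(n,f["fx"],f["fy"],f["cx"],f["cy"],f["dist"],np.round(f["R"],3).tolist(),f["t"])
s=ctrl.read_state(); print(s)
E
```

```text
pics
top 390.90800047427314 390.90800047427314 275.73248515639534 208.32507233532363 [-0.09166373  0.          0.          0.          0.        ] [[-0.013, -1.0, 0.006], [-0.998, 0.012, -0.067], [0.067, -0.007, -0.998]] [0.01855757 0.47435814 1.13031165]
side 496.7223991447993 496.7223991447993 271.104146220903 218.66257546860308 [-0.07900264  0.          0.          0.          0.        ] [[-0.917, -0.398, -0.006], [-0.267, 0.626, -0.733], [0.296, -0.671, -0.68]] [0.45455729 0.1782786  1.09002259]
{'clock': 0.1, 'joint_positions': array([-1.31810439e+00,  2.45738342e-01,  1.55889086e+00,  6.59781532e-06,
        1.33865900e+00, -1.74076852e-01]), 'qd': array([-0.00060675, -0.00220907, -0.00162083,  0.00027746, -0.00099956,
       -0.00026942]), 'effort': array([ 1.62116343e-03, -4.30669820e+01, -3.27128327e+01, -2.31616872e-05,
        2.84592898e-03, -5.86775748e-07]), 'position': array([ 0.26902442, -0.59149513,  0.40369469]), 'eef_rot': array([-8.47244767e-04,  9.77319615e-01,  2.11767920e-01, -3.01080137e-05]), 'contact_force': array([-0.56820487,  0.32394665,  0.37379442]), 'wrist_torque': array([ 0.01337081,  0.00127853, -0.02439275]), 'finger_force': 0.0, 'width': 0.9973651256695952}
```

View pics/top0.png

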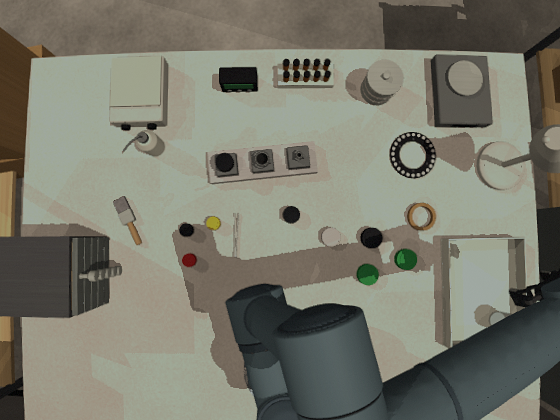

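View pics/side0.png

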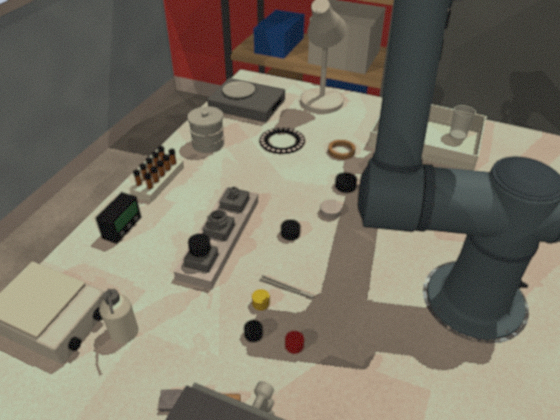

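Top view: there are three black lids at (187,230), (291,214) and (371,238). By size the small, middle and large one, to be measured. The coloured ones are look-alikes: red (190,260), yellow (213,223), green (368,273) and (405,259). Rack pots: closed at (225,162), open at (262,160) and (298,157).

```bash
cat > h.py <<'E'
import cv2,numpy as np
from rig import ctrl, grab_frame
def K(f): return np.array([[f["fx"],0,f["cx"]],[0,f["fy"],f["cy"]],[0,0,1.]])
def ray(f,uv):
    p=cv2.undistortPoints(np.array(uv,float).reshape(-1,1,2),K(f),np.array(f["dist"])).reshape(-1,2)
    R=np.array(f["R"]);t=np.array(f["t"])
    d=np.c_[p,np.ones(len(p))]@R
    return -R.T@t,d
def onplane(f,uv,z):
    c,d=ray(f,uv); return c+d*((z-c[2])/d[:,2])[:,None]
def proj(f,X):
    return cv2.projectPoints(np.array(X,float).reshape(-1,1,3),cv2.Rodrigues(np.array(f["R"]))[0],np.array(f["t"]),K(f),np.array(f["dist"]))[0].reshape(-1,2)
E
python3 - <<'E'
from h import *
f=grab_frame("top"); g=f["pixels"].astype(int); 
m=((g.max(2)<48)).astype(np.uint8)
n,l,st,c=cv2.connectedComponentsWithStats(m)
for i in range(1,n):
    if st[i,4]>100 and 150<c[i,1]<290 and 150<c[i,0]<400:
        p=onplane(f,[c[i]],.01435)[0]; a=st[i,4]
        sc=np.array([[0,0],[st[i,2],0]])+c[i]
        print(np.round(c[i],1),st[i],np.round(p,4), 'box mm',np.round(np.linalg.norm(np.diff(onplane(f,sc,.0287),axis=0))*1000,1))
im=f["pixels"][:,:,::-1]
a=cv2.resize(im[140:190,200:320],None,fx=6.6,fy=6.6,interpolation=cv2.INTER_CUBIC)[:,:792]
b=cv2.resize(im[200:268,170:390],(792,245),interpolation=cv2.INTER_CUBIC)
cv2.imwrite("pics/crop.png",np.vstack([a[:,:792],b])); 
E
```

```text
[224.2 162. ] [215 153  19  19 285] [0.6141 0.1639 0.0144] box mm 55.7
[290.9 214.2] [283 206  17  17 220] [ 0.4569 -0.0315  0.0144] box mm 49.3
[186.2 229.6] [179 224  15  12 147] [0.4153 0.2763 0.0144] box mm 43.8
[371.1 237.5] [361 228  22  20 349] [ 0.3853 -0.267   0.0144] box mm 65.1
```

View pics/crop.png

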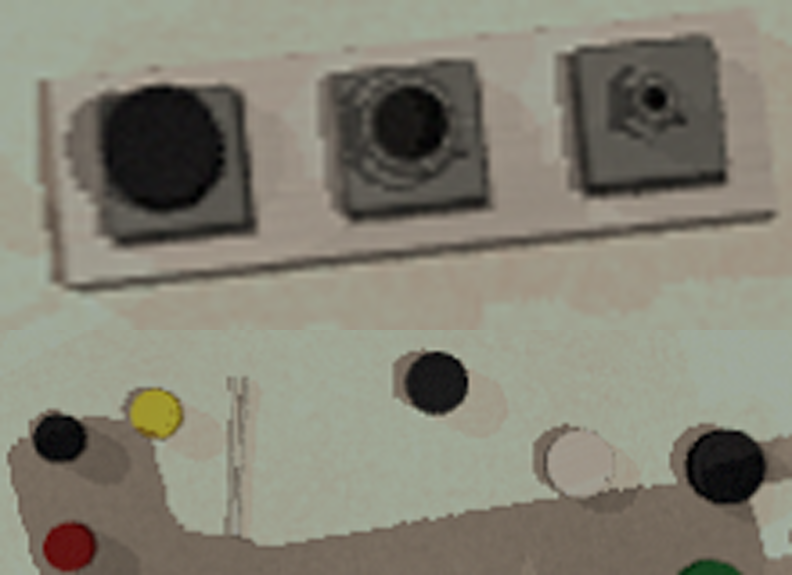

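The second crop confirms it. The left black lid (small, about 44 px-mm wide) at image (186,230) is lid_s, (291,214) is the 51 mm spare, and (371,238), about 65 mm, is lid_l. The middle pot (262,159) is wide-necked and the right pot (299,155) is narrow. I'll go above lid_l first and look with the wrist camera.

>>> move_arm(motion="0.04 -0.04 0.01 -10 1;0.08 -0.08 0.02 -20 1;0.12 -0.12 0.03 -30 1;0.16 -0.16 0.04 -40 1;0.2 -0.2 0.05 -50 1;0.24 -0.247 0.05 -60 1;0.24 -0.247 0.05 -70 1;0.24 -0.247 0.05 -80 1;0.24 -0.247 0.05 -90 1;0.24 -0.247 0.05 -97 1;0.24 -0.247 0.05 -97 1")

```text
clock: 1.52
position: [0.3852, -0.2674, 0.3545]
eef_rot: [-0.0, 0.49, 0.872, 0.0]
contact_force: [0.1, 0.5, 0.4]
width: 1.0
finger_force: 0.0
```

```bash
cat >> h.py <<'E'
def pose():
    s=ctrl.read_state(); w,x,y,z=s["eef_rot"]
    return s, np.array(s["position"]), np.degrees(2*np.arctan2(y,x))
def rel(target):
    s,p,psi=pose(); a=np.radians(psi); d=np.array(target)-p
    return np.array([d[0]*np.cos(a)+d[1]*np.sin(a), d[0]*np.sin(a)-d[1]*np.cos(a), -d[2]])
E
python3 - <<'E'
from h import *
s,p,psi=pose(); print(s["clock"],p,psi,s["joint_positions"])
f=grab_frame("wrist"); cv2.imwrite("pics/w1.png",f["pixels"][:,:,::-1])
print(ray(f,[[0,0]])[0], proj(f,[[.385,-.267,.0287]]))
g=f["pixels"].astype(int); m=(g.max(2)<48).astype(np.uint8)
n,l,st,c=cv2.connectedComponentsWithStats(m)
for i in range(1,n):
    if st[i,4]>400: print(st[i],c[i],onplane(f,[c[i]],.0287)[0])
E
```

```text
1.525 [ 0.38521781 -0.26738937  0.35448519] 121.37249918252922 [-8.49264847e-01 -1.38587755e-01  2.05306717e+00 -6.57507584e-06
  1.22751407e+00 -1.39681604e+00]
[ 0.34637298 -0.20591256  0.32463695] [[277.9311688  190.25067039]]
[484   0  64  16 657] [512.41704718   5.49923896] [ 0.45944157 -0.05646453  0.0287    ]
[ 243  149   73   75 4211] [279.07409166 186.1529328 ] [ 0.38399604 -0.26356262  0.0287    ]
[    0   273   560   147 38648] [281.79033844 374.30270648] [ 0.48441744 -0.42224534  0.0287    ]
```

View pics/w1.png

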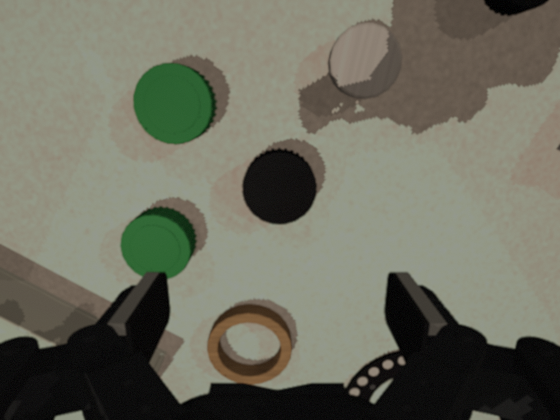

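The wrist view shows lid_l at (279,186). The ray at mid-height gives about (0.3858, -0.2664), which agrees with the top view. I'll descend and grip.

>>> move_arm(motion="0 0 0.05 0 1;0 0 0.1 0 1;0 0 0.14 0 1;0 0 0.165 0 1;0 0 0.176 0 1;0 0 0.176 0 1;0 0 0.176 0 0.5;0 0 0.176 0 0.5;0 0 0.176 0 0.5;0 0 0.176 0 0.5;0 0 0.176 0 0.5", squeeze=60)

```text
clock: 2.95
position: [0.386, -0.2682, 0.1806]
eef_rot: [0.001, 0.489, 0.872, -0.0]
contact_force: [-2.0, 2.5, 7.3]
width: 0.696
finger_force: 62.5
```

```bash
python3 - <<'E'
from h import *
s,p,psi=pose(); print(s["clock"],p,psi,s["width"],s["contact_force"])
f=grab_frame("wrist"); cv2.imwrite("pics/w2.png",f["pixels"][:,:,::-1])
f=grab_frame("top");print(f["t"]) 
g=f["pixels"].astype(int)
h=(g.max(2)<40).astype(np.uint8)[145:180,240:320]
n,l,st,c=cv2.connectedComponentsWithStats(h)
for i in range(1,n):
    if st[i,4]>8: c2=c[i]+[240,145]; print(st[i],c2,onplane(f,[c2],.079)[0])
E
```

```text
2.95 [ 0.38596453 -0.26817993  0.18064459] 121.45153018444547 0.696040145281615 [-1.97701419  2.52712101  7.25525072]
[0.01855757 0.47435814 1.13031165]
[17  8 11 11 94] [261.76595745 158.21276596] [0.61133619 0.05045061 0.079     ]
[58  8  3  4  9] [298.88888889 154.33333333] [ 0.62121415 -0.053696    0.079     ]
```

View pics/w2.png

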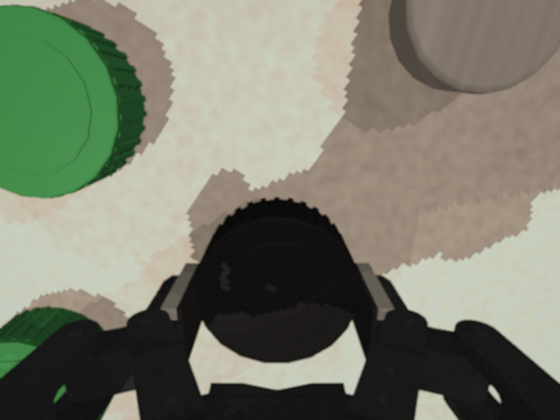

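The lid is gripped at 0.696, with the tips just touching the bench, so tip reach at this width is about 180.6 mm. Next I'll lift it and carry it to a point where the wrist camera sees the wide pot.

>>> move_arm(motion="0 0 -0.03 0 0.5;0 0 -0.08 0 0.5;0.005 0.03 -0.13 0 0.5;0.018 0.09 -0.15 0 0.5;0.03 0.15 -0.15 0 0.5;0.041 0.21 -0.15 0 0.5;0.051 0.27 -0.15 0 0.5;0.06 0.32 -0.15 0 0.5;0.067 0.356 -0.15 0 0.5;0.067 0.356 -0.15 0 0.5;0.067 0.356 -0.15 0 0.5")

```text
clock: 4.42
position: [0.6537, -0.0248, 0.329]
eef_rot: [0.0, 0.489, 0.872, -0.0]
contact_force: [-0.1, -0.0, -0.8]
width: 0.694
finger_force: 64.7
```

```bash
python3 - <<'E'
from h import *
s,p,psi=pose(); print(s["clock"],p,psi,s["width"],s["contact_force"],s["joint_positions"])
f=grab_frame("wrist"); cv2.imwrite("pics/w3.png",f["pixels"][:,:,::-1])
print(proj(f,[[.6113,.0505,.079],[.6212,-.0537,.079]]))
E
```

```text
4.425 [ 0.65365055 -0.02482925  0.32897025] 121.44534653630181 0.6943393603175722 [-0.13508225 -0.00141793 -0.84031934] [-2.10930977e-01  3.26925030e-01  1.60183862e+00 -3.15993949e-04
  1.21282063e+00 -7.59645092e-01]
[[284.31574456  73.68010544]
 [210.91785653 230.91699428]]
```

View pics/w3.png

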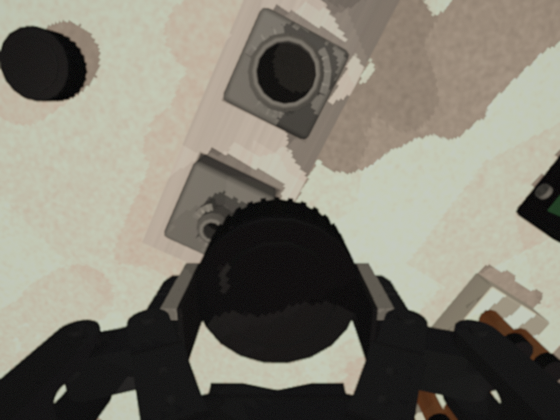

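The wrist view shows the lid held level, and the wide pot's mouth is at about (286,71), near the predicted (284,74). I'll fit it precisely.

```bash
python3 - <<'E'
from h import *
f=grab_frame("wrist"); g=f["pixels"].astype(int).max(2)
for th in (45,60,75):
    m=(g<th).astype(np.uint8)[30:115,240:330]
    n,l,st,c=cv2.connectedComponentsWithStats(m)
    i=1+np.argmax(st[1:,4]); 
    cn=max(cv2.findContours((l==i).astype(np.uint8),0,1)[0],key=cv2.contourArea)
    e=cv2.fitEllipse(cn); u=np.array(e[0])+[240,30]
    print(th,st[i],c[i]+[240,30],u,np.round(e[1],1),onplane(f,[u],.079)[0])
G=cv2.GaussianBlur(f["pixels"],(0,0),1)
cs=cv2.HoughCircles(G.max(2)[20:125,220:350].copy(),cv2.HOUGH_GRADIENT,1,5,param1=60,param2=18,minRadius=25,maxRadius=42)
if cs is not None:
  for q in cs[0][:4]: print(q+[220,20,0],onplane(f,[q[:2]+[220,20]],.079)[0])
# lid held: prediction of TCP point at lid top
s,p,psi=pose(); print(proj(f,[[p[0],p[1],p[2]-.1806+.0287]]))
print(rel([.6113,.0505,.29]))
E
```

```text
45 [  18   12   58   60 2655] [286.19736347  71.78380414] [286.20448685  71.78478622] [55.9 58.6] [0.61151648 0.05159822 0.079     ]
60 [  18   12   58   61 2753] [286.31383945  71.58118416] [286.322258    71.57997894] [57.  59.7] [0.61151523 0.05172584 0.079     ]
75 [  17   11   59   62 2829] [286.33121244  71.47260516] [286.32876968  71.46918106] [57.6 60.7] [0.61148713 0.05177806 0.079     ]
[286.5         70.5         29.29999924] [0.61129625 0.05226813 0.079     ]
[298.5         68.5         41.40000153] [0.61647441 0.05669597 0.079     ]
[293.5  67.5  37. ] [0.61379994 0.05567844 0.079     ]
[291.5         72.5         33.59999847] [0.61425822 0.05283033 0.079     ]
[[279.22393279 302.14159462]]
[0.08672909 0.00357518 0.03894104]
```

>>> move_arm(motion="0.04 0.002 0 0 0.5;0.0855 0.0037 0.02 0 0.5;0.0855 0.0037 0.05 0 0.5;0.0855 0.0037 0.062 0 0.5;0.0855 0.0037 0.066 0 0.5;0.0855 0.0037 0.07 0 0.5;0.0855 0.0037 0.072 0 0.5;0.0855 0.0037 0.074 0 0.5;0.0855 0.0037 0.074 0 0.5")

```text
clock: 5.65
position: [0.6126, 0.0503, 0.2548]
eef_rot: [0.0, 0.489, 0.872, 0.0]
contact_force: [0.0, -0.9, -0.1]
width: 0.696
finger_force: 64.8
```

>>> move_arm(motion="0 0 0.002 0 0.5;0 0 0.004 0 0.5;0 0 0.006 0 0.5;0 0 0.006 0 0.5")

```text
clock: 6.15
position: [0.613, 0.0504, 0.2506]
eef_rot: [0.0, 0.489, 0.872, -0.0]
contact_force: [-5.3, 0.6, 9.9]
width: 0.694
finger_force: 65.6
```

>>> move_arm(motion="0.0005 -0.0008 0 5 0.5;0.0005 -0.0008 0 12 0.5;0.0005 -0.0008 0 19 0.5;0.0005 -0.0008 0 26 0.5;0.0005 -0.0008 0 26 0.5")

```text
clock: 6.78
position: [0.6126, 0.0502, 0.2506]
eef_rot: [0.001, 0.673, 0.74, 0.001]
contact_force: [-0.1, 0.1, 6.7]
width: 0.699
finger_force: 65.3
```

```bash
python3 - <<'E'
from h import *
s,p,psi=pose(); print(s["clock"],p,psi,s["contact_force"],s["wrist_torque"])
E
```

```text
6.775 [0.61262607 0.05019524 0.2506161 ] 95.4057647686202 [-0.06571745  0.0649556   6.74426517] [ 0.00151702  0.07605595 -0.09392175]
```

>>> move_arm(motion="0 0 0.001 8 0.5;0 0 0.001 16 0.5;0 0 0.001 24 0.5;0 0 0.001 32 0.5;0 0 0.001 32 0.5")

```text
clock: 7.4
position: [0.6117, 0.0503, 0.2478]
eef_rot: [0.0, 0.85, 0.527, 0.0]
contact_force: [0.6, 0.3, 0.4]
width: 0.692
finger_force: 64.9
```

```bash
cat > st.py <<'E'
from h import *
s,p,psi=pose(); print(s["clock"],p.round(4),psi.round(2),s["contact_force"].round(1),s["wrist_torque"].round(2),s["width"],np.degrees(s["joint_positions"][[0,5]]).round(1))
E
python3 st.py
```

```text
7.4 [0.6117 0.0503 0.2478] 63.55 [0.6 0.3 0.4] [-0.03  0.02  0.01] 0.6922496247916679 [-5.9 20.6]
```

It dropped into the gap: z 0.2478 with no force. Now I'll push down.

>>> move_arm(motion="0 0 0.003 0 0.5;0 0 0.006 0 0.5;0 0 0.009 0 0.5;0 0 0.0105 0 0.5;0 0 0.0105 0 0.5")

```text
clock: 8.02
position: [0.6123, 0.0503, 0.2399]
eef_rot: [0.0, 0.85, 0.526, 0.0]
contact_force: [-9.0, 0.0, 18.5]
width: 0.696
finger_force: 66.2
```

```bash
python3 st.py
```

```text
8.025 [0.6123 0.0503 0.2399] 63.53 [-9.   0.  18.5] [ 0.17  1.4  -0.  ] 0.6956101049013794 [-5.9 20.6]
```

>>> move_arm(motion="-0.0004 -0.0008 0 0 0.5;-0.0004 -0.0008 0 8 0.5;-0.0004 -0.0008 0 16 0.5;-0.0004 -0.0008 0 24 0.5;-0.0004 -0.0008 0 32 0.5;-0.0004 -0.0008 0 40 0.5;-0.0004 -0.0008 0 40 0.5")

```text
clock: 8.9
position: [0.6114, 0.0505, 0.2399]
eef_rot: [-0.0, 0.979, 0.203, 0.0]
contact_force: [-7.7, 0.3, 17.0]
width: 0.692
finger_force: 66.1
```

```bash
python3 st.py
```

```text
8.9 [0.6114 0.0505 0.2399] 23.47 [-7.7  0.3 17. ] [ 0.3   1.22 -0.05] 0.6923279001374827 [-5.9 60.7]
```

>>> move_arm(motion="0 0 0 6 0.5;0 0 0 12 0.5;0 0 0 18 0.5;0 0 0 24 0.5;0 0 0 24 0.5")

```text
clock: 9.52
position: [0.6109, 0.0516, 0.2399]
eef_rot: [-0.001, 1.0, -0.003, -0.001]
contact_force: [-11.5, 7.3, 20.9]
width: 0.691
finger_force: 66.4
```

```bash
python3 st.py
```

```text
9.525 [0.6109 0.0516 0.2399] -0.37 [-11.5   7.3  20.9] [1.02 1.7  0.65] 0.6905052023209903 [-5.8 84.5]
```

>>> move_arm(motion="0 0 0 4 0.5;0 0 0 8 0.5;0 0 0 8 0.5")

```text
clock: 9.9
position: [0.6114, 0.0513, 0.2397]
eef_rot: [-0.0, 0.997, -0.072, 0.001]
contact_force: [-5.9, 5.3, 15.0]
width: 0.695
finger_force: 68.5
```

```bash
python3 st.py
```

```text
9.9 [0.6114 0.0513 0.2397] -8.26 [-5.9  5.3 15. ] [0.76 0.82 1.39] 0.6951446106483044 [-5.8 92.5]
```

At the stop now: torque is 1.4 N·m with no more travel. I'll let go.

>>> move_arm(motion="0 0 0 0 1;0 0 0 0 1;0 0 0 0 1;0 0 -0.01 0 1;0 0 -0.05 0 1;0 0 -0.09 0 1;-0.05 0 -0.1 -10 1;-0.06 0 -0.1 -20 1;-0.06 0 -0.1 -30 1;-0.06 0 -0.1 -30 1")

```text
clock: 11.15
position: [0.5514, 0.0592, 0.3379]
eef_rot: [0.0, 0.983, 0.185, 0.0]
contact_force: [-0.2, -0.9, 0.7]
width: 0.998
finger_force: 0.0
```

```bash
python3 - <<'E'
from h import *
s,p,psi=pose(); print(s["clock"],p,psi,s["width"],s["contact_force"])
f=grab_frame("wrist"); cv2.imwrite("pics/w4.png",f["pixels"][:,:,::-1])
print(proj(f,[[.6113,.051,.0917],[.6212,-.0537,.079]]))
E
```

```text
11.15 [0.55135947 0.05916325 0.33790318] 21.334000209599104 0.9983049609182988 [-0.24156798 -0.87961879  0.66122761]
[[326.43317433 134.17521119]
 [479.34307076 179.1832518 ]]
```

View pics/w4.png

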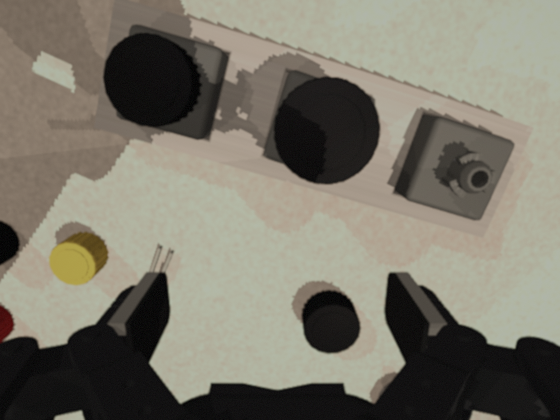

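The large lid sits level on the wide pot, its top at (327,131), and the narrow pot's mouth is at (479,178). I'll check the lid's height and fit the narrow mouth.

```bash
python3 - <<'E'
from h import *
f=grab_frame("wrist"); g=f["pixels"].astype(int).max(2)
def best(g,x0,x1,y0,y1,th):
    m=(g<th).astype(np.uint8)[y0:y1,x0:x1]
    n,l,st,c=cv2.connectedComponentsWithStats(m); i=1+np.argmax(st[1:,4])
    cn=max(cv2.findContours((l==i).astype(np.uint8),0,1)[0],key=cv2.contourArea)
    e=cv2.fitEllipse(cn); return np.array(e[0])+[x0,y0],np.round(e[1],1),st[i,4]
for th in (45,55,65):
    for nm,b,z in (("hole",(465,495,165,193),.079),("lid",(250,395,60,195),.0917)):
        try:
            u,a,ar=best(g,*b,th); print(th,nm,u.round(1),a,ar,onplane(f,[u],z)[0].round(4))
        except Exception as e: print(nm,e)
t=grab_frame("top"); gt=t["pixels"].astype(int).max(2)
# rim outer: predicted size
for z in (.0877,.0917,.0957):
    X=[[.6113+.031*np.cos(a),.051+.031*np.sin(a),z] for a in np.linspace(0,6.28,60)]
    q=proj(f,X).astype(np.float32); print(z,cv2.fitEllipse(q))
cv2.imwrite("pics/c5.png",cv2.resize(f["pixels"][100:240,380:560,::-1],None,fx=4,fy=4,interpolation=cv2.INTER_CUBIC))
sd=grab_frame("side"); cv2.imwrite("pics/s5.png",cv2.resize(sd["pixels"][170:300,160:280,::-1],None,fx=4.6,fy=4.6,interpolation=cv2.INTER_CUBIC))
E
```

```text
45 hole [479.1 178.1] [12.2 15.4] 165 [ 0.6217 -0.0532  0.079 ]
45 lid [325.6 129.8] [103.1 105.8] 8721 [0.6135 0.0524 0.0917]
55 hole [479.3 178.4] [13.7 16.3] 196 [ 0.6216 -0.0534  0.079 ]
55 lid [325.4 129.8] [104.1 106.4] 8844 [0.6134 0.0525 0.0917]
65 hole [479.3 178.5] [14.6 16.8] 214 [ 0.6215 -0.0534  0.079 ]
65 lid [323.4 128.4] [108.  110.8] 9088 [0.6138 0.0539 0.0917]
0.0877 ((325.3360290527344, 131.68182373046875), (104.27535247802734, 108.06692504882812), 32.8739013671875)
0.0917 ((326.21636962890625, 132.22137451171875), (106.10772705078125, 110.01354217529297), 33.3265266418457)
0.0957 ((327.12884521484375, 132.77940368652344), (108.00489807128906, 112.03199768066406), 33.78422546386719)
```

View pics/s5.png

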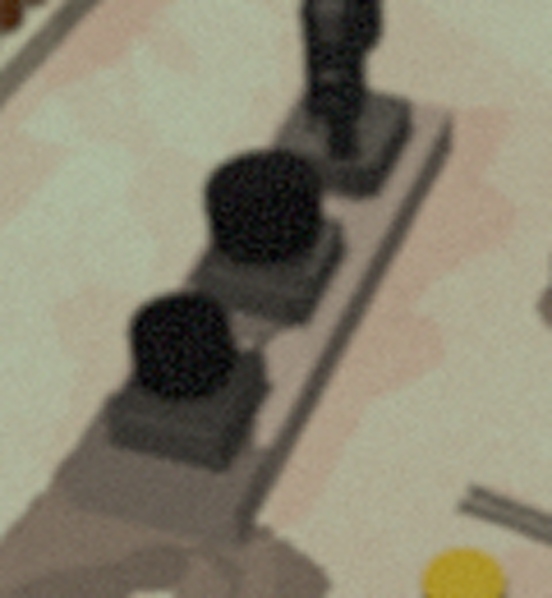

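```bash
python3 - <<'E'
from h import *
f=grab_frame("wrist"); G=f["pixels"].astype(int).max(2)
def fit(x0,x1,y0,y1,th=50):
    m=(G<th).astype(np.uint8)[y0:y1,x0:x1]
    m=cv2.morphologyEx(m,cv2.MORPH_OPEN,np.ones((9,9),np.uint8))
    n,l,st,c=cv2.connectedComponentsWithStats(m); i=1+np.argmax(st[1:,4])
    return st[i]+[x0,y0,0,0,0], c[i]+[x0,y0]
def pred(c,r,z):
    P=[[c[0]+r*np.cos(a),c[1]+r*np.sin(a),zz] for a in np.linspace(0,6.28,90) for zz in (z,z-.0287)]
    q=cv2.convexHull(proj(f,P).astype(np.float32)); b=cv2.boundingRect(q); return cv2.contourArea(q),b
s,c=fit(250,395,60,195); print("L",s,c)
s,c=fit(95,215,25,135); print("M",s,c)
c0=np.array([.6113,.051]); e=np.array([-.0946,.995])*.105
for z in (.0877,.0917,.0957): print(z,"L",pred(c0,.031,z),"M",pred(c0+e,.0255,z))
print(rel([.4153,.2763,.35]), pose()[0]["joint_positions"])
E
```

```text
L [ 274   78  105  105 8808] [325.88385559 129.80108992]
M [ 104   33   97   94 7211] [151.37165442  80.11260574]
0.0877 L (8905.538914744742, (272, 78, 107, 108)) M (7198.561941061169, (105, 34, 99, 95))
0.0917 L (9226.308870282839, (272, 77, 109, 110)) M (7476.987506974401, (102, 33, 101, 96))
0.0957 L (9564.6936150759, (272, 77, 111, 112)) M (7771.658132205484, (98, 31, 104, 99))
[-0.04774243 -0.25188449 -0.01278098] [-9.75981411e-02  9.54115714e-02  1.85720126e+00 -2.58358651e-05
  1.18901629e+00  1.10019908e+00]
```

Comparing sizes against pot_m (top known at 91.7 mm) puts lid_l's top at about 91 mm, so it is locked rather than sprung up. On to lid_s.

>>> move_arm(motion="-0.005 -0.04 -0.01 -10.5 1;-0.01 -0.08 -0.01 -21 1;-0.02 -0.12 -0.01 -31.5 1;-0.03 -0.16 -0.01 -42 1;-0.04 -0.2 -0.01 -52.5 1;-0.048 -0.24 -0.01 -63 1;-0.048 -0.252 -0.01 -73.5 1;-0.048 -0.252 -0.01 -84 1;-0.048 -0.252 -0.01 -94.5 1;-0.048 -0.252 -0.01 -105 1;-0.048 -0.252 -0.01 -114 1;-0.048 -0.252 -0.01 -114 1")

```text
clock: 12.9
position: [0.4147, 0.2762, 0.3472]
eef_rot: [-0.0, 0.38, 0.925, -0.0]
contact_force: [0.2, -0.7, -0.7]
width: 0.996
finger_force: 0.0
```

```bash
python3 - <<'E'
from h import *
s,p,psi=pose(); print(s["clock"],p,psi,s["width"],s["joint_positions"][5])
f=grab_frame("wrist"); cv2.imwrite("pics/w5.png",f["pixels"][:,:,::-1])
g=f["pixels"].astype(int).max(2); m=(g<48).astype(np.uint8)
print(proj(f,[[.4153,.2763,.01435]]))
n,l,st,c=cv2.connectedComponentsWithStats(m)
for i in range(1,n):
    if st[i,4]>400: print(st[i],c[i],onplane(f,[c[i]],.01435)[0], rel(onplane(f,[c[i]],.01435)[0]))
E
```

```text
12.9 [0.41465377 0.27620631 0.34718436] 135.30494787178517 0.995750470166535 -0.4310791808407956
[[278.63838188 189.39259947]]
[ 256  165   47   51 1870] [279.0631016 190.1802139] [0.41603738 0.27607587 0.01435   ] [-0.00107918  0.00089605  0.33281777]
[    0   273   560   147 38094] [279.60670972 374.3399748 ] [0.55102383 0.14396101 0.01435   ] [-0.18995571  0.00205184  0.33281777]
```

View pics/w5.png

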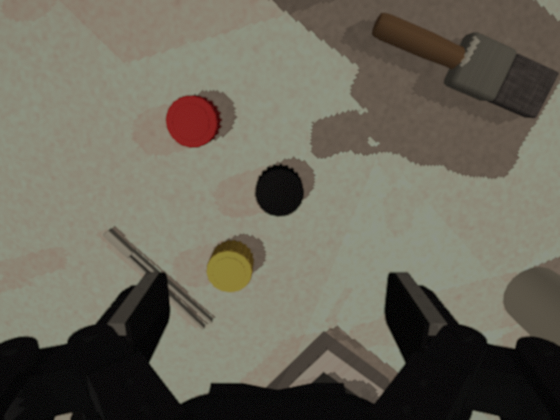

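The wrist view shows the black lid_s at (279,190), with red at (193,121) and yellow at (230,267) clear of the closing line. Descend and grip.

>>> move_arm(motion="-0.001 0.001 0.05 0 1;-0.001 0.001 0.1 0 1;-0.001 0.001 0.14 0 1;-0.001 0.001 0.155 0 1;-0.001 0.001 0.16 0 1;-0.001 0.001 0.16 0 0.7;-0.001 0.001 0.16 0 0.2;-0.001 0.001 0.16 0 0.2;-0.001 0.001 0.16 0 0.2;-0.001 0.001 0.16 0 0.2;-0.001 0.001 0.16 0 0.2;-0.001 0.001 0.16 0 0.2", squeeze=60)

```text
clock: 14.45
position: [0.4168, 0.2765, 0.1889]
eef_rot: [0.001, 0.379, 0.925, 0.001]
contact_force: [-1.2, -0.5, 7.0]
width: 0.431
finger_force: 59.2
```

```bash
python3 st.py; python3 - <<'E'
from h import *
print(rel([.6216,-.0534,.187]))
E
```

```text
14.45 [0.4168 0.2765 0.1889] 135.45 [-1.2 -0.5  7. ] [-0.05  0.31 -0.01] 0.43051082523448814 [ 20.6 -24.9]
[-0.37744    -0.09144219  0.00193716]
```

>>> move_arm(motion="0 0 -0.03 0 0.2;0 0 -0.08 0 0.2;-0.03 -0.007 -0.13 0 0.2;-0.09 -0.022 -0.13 0 0.2;-0.15 -0.036 -0.13 0 0.2;-0.21 -0.051 -0.13 0 0.2;-0.27 -0.065 -0.13 0 0.2;-0.33 -0.08 -0.13 0 0.2;-0.365 -0.088 -0.13 0 0.2;-0.378 -0.091 -0.12 0 0.2;-0.378 -0.091 -0.1 0 0.2;-0.378 -0.091 -0.1 0 0.2")

```text
clock: 15.95
position: [0.6198, -0.0521, 0.2837]
eef_rot: [-0.003, 0.378, 0.926, -0.0]
contact_force: [-0.5, 0.6, 0.4]
width: 0.431
finger_force: 60.1
```

```bash
python3 st.py; python3 - <<'E'
from h import *
print(rel([.6218,-.0538,.287]))
E
```

```text
15.95 [ 0.6198 -0.0521  0.2837] 135.53 [-0.5  0.6  0.4] [0.01 0.   0.01] 0.4310881373497911 [-15.2 -60.8]
[-0.00259005  0.00019528 -0.00328244]
```

>>> move_arm(motion="0 0 0 0 0.2;0 0 0 0 0.2")

```text
clock: 16.2
position: [0.6215, -0.053, 0.2878]
eef_rot: [0.0, 0.379, 0.926, 0.0]
contact_force: [0.1, 0.3, 0.1]
width: 0.435
finger_force: 60.1
```

```bash
python3 st.py; python3 - <<'E'
from h import *
print(rel([.6218,-.0538,.287]))
E
```

```text
16.2 [ 0.6215 -0.053   0.2878] 135.52 [0.1 0.3 0.1] [ 0.01  0.02 -0.02] 0.4352988350175015 [-15.3 -60.8]
[-0.00071165 -0.0003538   0.00082728]
```

>>> move_arm(motion="-0.0007 -0.0004 0.008 0 0.2;-0.0007 -0.0004 0.014 0 0.2;-0.0007 -0.0004 0.017 0 0.2;-0.0007 -0.0004 0.02 0 0.2;-0.0007 -0.0004 0.023 0 0.2;-0.0007 -0.0004 0.024 0 0.2;-0.0007 -0.0004 0.024 0 0.2")

```text
clock: 17.08
position: [0.6218, -0.0546, 0.2632]
eef_rot: [-0.0, 0.379, 0.925, -0.0]
contact_force: [0.7, -0.3, -0.9]
width: 0.432
finger_force: 60.1
```

```bash
python3 st.py
```

```text
17.075 [ 0.6218 -0.0546  0.2632] 135.46 [ 0.7 -0.3 -0.9] [-0.05  0.03 -0.  ] 0.431662621275812 [-15.4 -60.9]
```

>>> move_arm(motion="0 0 0.002 0 0.2;0 0 0.004 0 0.2;0 0 0.006 0 0.2;0 0 0.006 0 0.2")

```text
clock: 17.58
position: [0.622, -0.0545, 0.2573]
eef_rot: [0.001, 0.379, 0.925, 0.0]
contact_force: [2.6, 0.9, 0.0]
width: 0.428
finger_force: 60.3
```

```bash
python3 st.py
```

```text
17.575 [ 0.622  -0.0545  0.2573] 135.44 [2.6 0.9 0. ] [ 0.15 -0.39  0.02] 0.42771853750497246 [-15.4 -60.9]
```

>>> move_arm(motion="-0.0003 0.0003 0.002 0 0.2;-0.0003 0.0003 0.004 0 0.2;-0.0003 0.0003 0.006 0 0.2;-0.0003 0.0003 0.006 0 0.2")

```text
clock: 18.08
position: [0.6225, -0.0545, 0.2518]
eef_rot: [0.0, 0.379, 0.925, 0.0]
contact_force: [0.9, 2.1, 4.2]
width: 0.427
finger_force: 60.5
```

```bash
python3 st.py
```

```text
18.075 [ 0.6225 -0.0545  0.2518] 135.45 [0.9 2.1 4.2] [ 0.32 -0.15 -0.03] 0.4271481898520437 [-15.4 -60.9]
```

It went straight into the gap. I'll push fully down.

>>> move_arm(motion="0 0.0003 0.002 0 0.2;0 0.0003 0.004 0 0.2;0 0.0003 0.006 0 0.2;0 0.0003 0.006 0 0.2")

```text
clock: 18.58
position: [0.6229, -0.0545, 0.2481]
eef_rot: [0.0, 0.379, 0.925, -0.0]
contact_force: [-7.1, 0.9, 17.9]
width: 0.434
finger_force: 61.6
```

```bash
python3 st.py
```

```text
18.575 [ 0.6229 -0.0545  0.2481] 135.48 [-7.1  0.9 17.9] [ 0.35  1.14 -0.03] 0.43400626193995695 [-15.4 -60.8]
```

>>> move_arm(motion="0.0004 -0.0004 0 0 0.2;0.0004 -0.0004 0 8 0.2;0.0004 -0.0004 0 16 0.2;0.0004 -0.0004 0 24 0.2;0.0004 -0.0004 0 32 0.2;0.0004 -0.0004 0 40 0.2;0.0004 -0.0004 0 40 0.2")

```text
clock: 19.45
position: [0.6226, -0.0548, 0.2481]
eef_rot: [0.001, 0.673, 0.74, 0.0]
contact_force: [-4.3, 0.4, 15.3]
width: 0.431
finger_force: 61.4
```

```bash
python3 st.py
```

```text
19.45 [ 0.6226 -0.0548  0.2481] 95.42 [-4.3  0.4 15.3] [ 0.12  0.8  -0.01] 0.4314192055915077 [-15.4 -20.8]
```

>>> move_arm(motion="0 0 0 6 0.2;0 0 0 12 0.2;0 0 0 17 0.2;0 0 0 17 0.2")

```text
clock: 19.95
position: [0.6226, -0.0545, 0.2481]
eef_rot: [0.001, 0.775, 0.632, 0.0]
contact_force: [-5.4, 1.5, 16.9]
width: 0.429
finger_force: 61.4
```

```bash
python3 st.py
```

```text
19.95 [ 0.6226 -0.0545  0.2481] 78.46 [-5.4  1.5 16.9] [0.37 0.85 0.09] 0.4288349856173864 [-15.4  -3.8]
```

>>> move_arm(motion="0 0 0 5 0.2;0 0 0 10 0.2;0 0 0 15 0.2;0 0 0 15 0.2")

```text
clock: 20.45
position: [0.6219, -0.055, 0.2478]
eef_rot: [0.0, 0.85, 0.527, -0.002]
contact_force: [-9.6, -1.4, 20.1]
width: 0.436
finger_force: 61.8
```

```bash
python3 st.py
```

```text
20.45 [ 0.6219 -0.055   0.2478] 63.57 [-9.6 -1.4 20.1] [-0.15  1.93  0.46] 0.43552297584983085 [-15.4  11.1]
```

>>> move_arm(motion="0 0 0 4 0.2;0 0 0 8 0.2;0 0 0 8 0.2")

```text
clock: 20.82
position: [0.6217, -0.0556, 0.248]
eef_rot: [0.001, 0.885, 0.466, -0.003]
contact_force: [-13.6, -3.4, 22.7]
width: 0.435
finger_force: 61.1
```

```bash
python3 st.py
```

```text
20.825 [ 0.6217 -0.0556  0.248 ] 55.6 [-13.6  -3.4  22.7] [-0.58  2.46  0.58] 0.434548931861176 [-15.5  19.1]
```

Stop reached: torque rose after about 60-70° of free turning. Ease the side load, then let go.

>>> move_arm(motion="-0.0005 -0.0007 0 0 0.2;-0.0005 -0.0007 0 0 1;-0.0005 -0.0007 0 0 1;-0.0005 -0.0007 0 0 1;-0.0005 -0.0007 0 0 1;0 0 -0.02 0 1;0 0 -0.06 0 1;0 0 -0.1 0 1;0 0 -0.1 0 1")

```text
clock: 21.95
position: [0.6232, -0.0546, 0.3515]
eef_rot: [0.004, 0.885, 0.465, 0.004]
contact_force: [0.3, -0.2, 0.2]
width: 1.001
finger_force: 0.0
```

```bash
python3 st.py; python3 - <<'E'
from h import *
f=grab_frame("wrist"); cv2.imwrite("pics/w6.png",f["pixels"][:,:,::-1])
print(proj(f,[[.6215,-.054,.0917],[.6113,.051,.0917],[.6014,.1555,.0917]]))
print(rel([.55,-.03,.335]))
E
```

```text
21.95 [ 0.6232 -0.0546  0.3515] 55.46 [ 0.3 -0.2  0.2] [-0.04  0.    0.04] 1.0012564858346698 [-15.4  19.2]
[[270.17571259 215.80568826]
 [155.41023087  86.54434889]
 [ 24.48755369 -61.98235339]]
[-0.02092634 -0.07355241  0.01370074]
```

>>> move_arm(motion="0.04 -0.035 0 0 0.43;0.08 -0.07 0 0 0.43;0.08 -0.07 0.03 0 0.43;0.08 -0.07 0.055 0 0.43;0.08 -0.07 0.064 0 0.43;0.08 -0.07 0.068 0 0.43;0.08 -0.07 0.068 0 0.43")

```text
clock: 22.88
position: [0.6098, 0.051, 0.2777]
eef_rot: [0.0, 0.885, 0.465, 0.0]
contact_force: [0.4, -0.3, 0.3]
width: 0.431
finger_force: 0.0
```

```bash
python3 st.py
```

```text
22.875 [0.6098 0.051  0.2777] 55.43 [ 0.4 -0.3  0.3] [ 0.03 -0.02 -0.01] 0.4314467495861402 [-5.8 28.7]
```

>>> move_arm(motion="0 0 0.001 0 0.43;0 0 0.002 0 0.43;0 0 0.002 0 0.43")

```text
clock: 23.25
position: [0.6096, 0.0512, 0.2754]
eef_rot: [0.0, 0.885, 0.465, 0.0]
contact_force: [0.4, 0.5, -0.6]
width: 0.431
finger_force: 0.0
```

```bash
python3 st.py
```

```text
23.25 [0.6096 0.0512 0.2754] 55.45 [ 0.4  0.5 -0.6] [-0.01 -0.01  0.02] 0.4306341443594141 [-5.8 28.7]
```

>>> move_arm(motion="0 0 0.001 0 0.43;0 0 0.002 0 0.43;0 0 0.003 0 0.43;0 0 0.003 0 0.43")

```text
clock: 23.75
position: [0.6095, 0.0512, 0.2721]
eef_rot: [-0.0, 0.885, 0.465, -0.0]
contact_force: [0.3, -0.1, -0.5]
width: 0.433
finger_force: 0.0
```

>>> move_arm(motion="0 0 0.001 0 0.43;0 0 0.002 0 0.43;0 0 0.0025 0 0.43;0 0 0.0025 0 0.43")

```text
clock: 24.25
position: [0.6095, 0.0512, 0.2696]
eef_rot: [-0.0, 0.885, 0.465, -0.0]
contact_force: [0.4, 0.1, 0.1]
width: 0.432
finger_force: 0.0
```

>>> move_arm(motion="0 0 0.001 0 0.43;0 0 0.002 0 0.43;0 0 0.002 0 0.43")

```text
clock: 24.62
position: [0.6095, 0.0512, 0.2675]
eef_rot: [-0.0, 0.885, 0.465, -0.0]
contact_force: [0.6, 0.1, -1.1]
width: 0.427
finger_force: 0.0
```

>>> move_arm(motion="0 0 0.001 0 0.43;0 0 0.002 0 0.43;0 0 0.0025 0 0.43;0 0 0.0025 0 0.43")

```text
clock: 25.12
position: [0.6095, 0.0512, 0.2651]
eef_rot: [-0.0, 0.885, 0.465, -0.0]
contact_force: [0.2, -0.0, -0.5]
width: 0.43
finger_force: 0.0
```

>>> move_arm(motion="0 0 0.001 0 0.43;0 0 0.002 0 0.43;0 0 0.002 0 0.43")

```text
clock: 25.5
position: [0.6097, 0.0512, 0.264]
eef_rot: [-0.0, 0.885, 0.465, -0.0]
contact_force: [-2.6, -0.5, 4.5]
width: 0.429
finger_force: 2.4
```

>>> move_arm(motion="0 0 0.001 0 0.43;0 0 0.0015 0 0.43;0 0 0.0015 0 0.43")

```text
clock: 25.88
position: [0.6097, 0.0512, 0.2628]
eef_rot: [0.0, 0.885, 0.465, -0.0]
contact_force: [-3.1, 0.2, 7.4]
width: 0.43
finger_force: 3.3
```

>>> move_arm(motion="0 0 -0.03 0 0.43;0 0 -0.075 10 1;-0.015 -0.03 -0.075 20 1;-0.026 -0.052 -0.075 30 1;-0.026 -0.052 -0.075 34 1;-0.026 -0.052 -0.075 34 1;-0.026 -0.052 -0.075 34 1")

```text
clock: 26.75
position: [0.5521, 0.0592, 0.3367]
eef_rot: [0.0, 0.982, 0.187, 0.0]
contact_force: [-0.2, 0.4, 0.2]
width: 1.001
finger_force: 0.0
```

```bash
python3 st.py; python3 - <<'E'
from h import *
f=grab_frame("wrist"); G=f["pixels"].astype(int).max(2); cv2.imwrite("pics/w7.png",f["pixels"][:,:,::-1])
def sil(c,r,z):
    P=[[c[0]+r*np.cos(a),c[1]+r*np.sin(a),zz] for a in np.linspace(0,6.28,90) for zz in (z,z-.0287)]
    return cv2.convexHull(proj(f,P).astype(np.float32))
c0=np.array([.6113,.051]); e=np.array([-.0946,.995])*.105
for nm,c,r in (("M",c0+e,.0255),("L",c0,.031),("S",c0-e,.020)):
    x,y,w,h=cv2.boundingRect(sil(c,r,.0917)); x0=max(x-12,0);y0=max(y-12,0)
    m=(G<50).astype(np.uint8)[y0:y+h+12,x0:x+w+12]; m=cv2.morphologyEx(m,cv2.MORPH_OPEN,np.ones((9,9),np.uint8))
    n,l,st,cc=cv2.connectedComponentsWithStats(m); i=1+np.argmax(st[1:,4]); u=cc[i]+[x0,y0]
    cm=onplane(f,[u],.0774)[0][:2]   # own centre, mid-height
    print(nm,u.round(1),cm.round(4),[ (z,round(st[i,4]/cv2.contourArea(sil(cm,r,z)),4)) for z in (.0877,.0917,.0957)])
E
```

```text
26.75 [0.5521 0.0592 0.3367] 21.51 [-0.2  0.4  0.2] [-0.    0.01 -0.03] 1.0007828537491348 [-5.6 62.9]
M [151.2  80.7] [0.6023 0.1583] [(0.0877, np.float64(0.9899)), (0.0917, np.float64(0.9528)), (0.0957, np.float64(0.9165))]
L [325.3 132. ] [0.6124 0.0504] [(0.0877, np.float64(0.9818)), (0.0917, np.float64(0.9476)), (0.0957, np.float64(0.914))]
S [481.3 179.1] [ 0.6226 -0.0548] [(0.0877, np.float64(0.9503)), (0.0917, np.float64(0.9167)), (0.0957, np.float64(0.8837))]
```

View pics/w7.png

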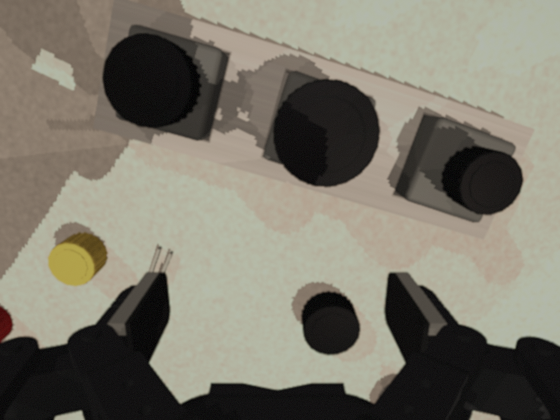

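Both lids sit level and central on their pots, and lid_l matches the locked reference pot_m. lid_s reads slightly low, so I'll compare both by a light touch with shut fingers.

>>> move_arm(motion="0.01 0.06 0 0 0;0.02 0.12 0 0 0;0.023 0.131 0.02 0 0;0.023 0.131 0.045 0 0;0.023 0.131 0.06 0 0;0.023 0.131 0.062 0 0;0.023 0.131 0.062 0 0;0.023 0.131 0.062 0 0", squeeze=20)

```text
clock: 27.8
position: [0.6217, -0.0541, 0.276]
eef_rot: [0.0, 0.982, 0.186, 0.001]
contact_force: [-0.5, -0.6, 0.3]
width: 0.002
finger_force: 0.0
```

>>> move_arm(motion="0 0 0.001 0 0;0 0 0.002 0 0;0 0 0.003 0 0;0 0 0.003 0 0")

```text
clock: 28.3
position: [0.6212, -0.0542, 0.2715]
eef_rot: [-0.0, 0.983, 0.186, -0.0]
contact_force: [0.4, -0.1, 0.5]
width: -0.002
finger_force: 0.0
```

>>> move_arm(motion="0 0 0.001 0 0;0 0 0.002 0 0;0 0 0.002 0 0")

```text
clock: 28.68
position: [0.6212, -0.0542, 0.2695]
eef_rot: [-0.0, 0.983, 0.186, -0.0]
contact_force: [-0.2, 0.3, 0.6]
width: -0.005
finger_force: 0.0
```

>>> move_arm(motion="0 0 0.001 0 0;0 0 0.0015 0 0;0 0 0.0015 0 0")

```text
clock: 29.05
position: [0.6213, -0.0542, 0.2681]
eef_rot: [-0.0, 0.983, 0.186, -0.0]
contact_force: [-0.2, 0.1, 0.1]
width: 0.001
finger_force: 0.0
```

>>> move_arm(motion="0 0 0.0005 0 0;0 0 0.001 0 0;0 0 0.001 0 0")

```text
clock: 29.42
position: [0.6212, -0.0542, 0.2671]
eef_rot: [-0.0, 0.983, 0.186, -0.0]
contact_force: [-0.9, 0.2, 0.2]
width: -0.003
finger_force: 0.0
```

>>> move_arm(motion="0 0 0.0005 0 0;0 0 0.001 0 0;0 0 0.001 0 0")

```text
clock: 29.8
position: [0.6213, -0.0542, 0.2661]
eef_rot: [-0.0, 0.983, 0.186, -0.0]
contact_force: [-0.2, 0.9, -0.3]
width: -0.001
finger_force: 0.0
```

>>> move_arm(motion="0 0 0.0005 0 0;0 0 0.001 0 0;0 0 0.001 0 0")

```text
clock: 30.18
position: [0.6213, -0.0543, 0.2653]
eef_rot: [0.0, 0.983, 0.186, 0.0]
contact_force: [0.2, 0.8, -0.2]
width: -0.0
finger_force: 0.3
```

>>> move_arm(motion="0 0 0.0005 0 0;0 0 0.001 0 0;0 0 0.001 0 0")

```text
clock: 30.55
position: [0.6215, -0.0543, 0.265]
eef_rot: [0.0, 0.983, 0.186, 0.0]
contact_force: [-1.8, -0.3, 5.9]
width: 0.0
finger_force: 2.7
```

>>> move_arm(motion="0 0 0.0005 0 0;0 0 0.0005 0 0")

```text
clock: 30.8
position: [0.6215, -0.0543, 0.2646]
eef_rot: [0.0, 0.983, 0.186, 0.0]
contact_force: [-2.7, 0.7, 5.5]
width: 0.0
finger_force: 2.9
```

Contact is at 0.265. With the 173 mm tips, that puts the lid_s top at 92 mm, and it yields at about 5.5 N, so it is locked. I'll retreat and hand in.

>>> move_arm(motion="0 0 -0.02 0 0;0 0 -0.06 0 0;0 0 -0.12 0 0;-0.03 0 -0.15 0 0;-0.03 0 -0.15 0 0;-0.03 0 -0.15 0 0")

```text
clock: 31.55
position: [0.5932, -0.0651, 0.4133]
eef_rot: [-0.0, 0.983, 0.186, -0.0]
contact_force: [0.4, -0.0, -0.7]
width: -0.001
finger_force: 0.0
```

```bash
python3 st.py; python3 -c "
from rig import job
print(job.sign_off())"
```

```text
31.55 [ 0.5932 -0.0651  0.4133] 21.44 [ 0.4 -0.  -0.7] [0.01 0.02 0.  ] -0.0006276351554137684 [-17.1  51.4]
the job is handed in; nothing more can be done
None
```

Both open pots are closed with their own lids, turned to the stop and, by camera and light touch, at the locked height of about 92 mm; the spare lid was not touched, and the job was handed in at 31.6 s.

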